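Change up from second to third on a desktop H-pattern shifter

TASK

The racing shifter on the hobby desk has been left in second gear: change it up into third. Push the gear knob or its stick with your fingertips or the outside of your fingers, without pinching or gripping it: out of second to neutral, across to the middle lane, then forward (away from the robot) until third is fully home, selecting no other gear on the way and never forcing it against the gate. Take your hand away with the stick still in third, and do not disturb the spray can, paint pots and model part standing around.

Things in the scene. Friction and masses are not known exactly. Their poses are not given: they have to be found in the camera images.
- shifter: desktop H-pattern shifter, fixed to the desk by suction feet: base plate 215 x 165 mm, housing 150 x 120 mm, steel gate plate on top, upper face 123.5 mm above the desk. Origin on the desk straight under the stick's pivot, which is 31 mm above the desk; x axis forward (away from the driver and robot), y left, z up. The stick stays where it is left, by friction
- knob (a point): centre of the black gear knob, a ball about 48 mm across (21 mm below to 25 mm above this point) on a 10 mm steel stick, 192 mm from the pivot along the stick; 223 mm above the desk when upright. Axes: those of the stick. In second it stands about 45 mm back and 43 mm left of its place in neutral in the middle lane, in third about 46 mm forward of it
- gate_centre (a point): middle of the gate, on the plate's upper face: neutral, middle lane. Three fore-and-aft slots 14 mm wide, 21 mm apart, are joined by a 14 mm wide cross slot (neutral) through this point. Left lane: first forward, second back; middle: third forward, fourth back; right: fifth forward, sixth back. The teeth between the lanes have rounded ends; the stick's play in a slot is about 3 mm each way at the knob
- third_slot (a point): forward part of the middle slot, where the stick passes the gate plate's upper face in third, 22 mm forward of the gate's middle
- shift_fore (a joint): fore-and-aft angle of the stick (rad): 0 in neutral, +0.24 fully forward (first, third, fifth), -0.24 fully back (second, fourth, sixth), stopped at both by hard rubber stops. Pushing the knob takes about 5 N
- shift_side (a joint): sideways angle of the stick (rad): 0 in the middle lane (third/fourth), about -0.23 in the left lane (first/second), about +0.23 in the right lane (fifth/sixth). It can change only in neutral. Pushing the knob takes about 4 N
- primer_can: loose grey and silver spray can with a grey cap, 52 mm in diameter, 185 mm tall, to the right of the shifter; origin at the centre of its underside, z up
- paint_pot_a: loose small paint pot, orange with a white lid, 35 mm in diameter, 48 mm tall, to the left of the shifter; origin at the centre of its underside, z up
- paint_pot_b: loose small paint pot, dark with a white lid, 35 mm in diameter, 48 mm tall, to the left of the shifter; origin at the centre of its underside, z up
- roof_part: loose grey plastic model building with a gabled roof, 88 x 70 x 56 mm, in front of the shifter on its left; origin at the centre of its underside, z up
There are look-alikes about, which are no part of the job. Several things look just like the primer_can: the one meant starts farthest to the robot's right.

How it is judged:
By the outcome, as a careful person would: the job done as asked, in the order asked, and still so for the second after the job is handed in, with the robot touching nothing.
It also fails if it takes over 48 s, if anything falls off the work surface, if the arm or the gripper's body presses on something with over 40 N, if the wrist force passes 120 N, or if a joint passes its speed limit or range.

ROBOT

A 6-joint arm with a two-finger parallel gripper is mounted at the origin on the work surface. World frame = base frame: x ahead of the robot, y to its left, z up, the work surface at z = 0. Lengths are in m, angles in rad, forces in N, time in s.
With the tool pointing down it reaches from about 0.275 to 1 m from the base axis. Payload 8.4 kg.
Tool frame: the origin (TCP) lies at the very end of the fingers, on their centre line; the grasp point (between the pads) lies 19 mm behind it; z points along the fingers, x is the direction in which the jaws open and shut, and the axes are right-handed (so a half turn about z gives the same grasp; the last joint's range is limited). The gripper opens to 85 mm and grips with 20 to 120 N. Pads are 22 mm wide; open, the fingers measure 114 mm over their backs; the gripper's body (76 mm by 85 mm) begins 54 mm behind the grasp point. The pads swing forward as they close: fully open they stand 13 mm farther back than shut.
Start: joints at [-1.225, 0.353, 1.633, -0, 1.155, -0.002], TCP at [0.213, -0.588, 0.231] pointing down, gripper open.
Joint ranges: [-2.63, 2.63], [-0.92, 2.1], [0.06, 2.66], [-1.3, 4.44], [0, 2.69], [-3.02, 3.02]. Speed limits (rad/s): [2.22, 2.22, 2.79, 3.14, 3.14, 3.14].

INTERFACE

Orientations are given as a 3x3 rotation matrix whose columns are the frame's x, y, z axes.
In Python, from rig import env gives the robot as it stands.
- The arm moves only by the shell command python3 -m pendant 'ROWS'. ROWS is JSON, a list of rows, each a list of 5 numbers: the shift along the tool's x, y, z in cm, then the turn about the tool's z in rad, then the opening, from 0 (shut) to 1 (fully open). A call has exactly 5 rows; each row shifts and turns the pose as measured when the row begins, along the tool's axes as they then stand; what a row does not reach is not made up. A row lasts 1/8 s, in which the tool goes at most 62.5 mm and 10.7 degrees, less where a joint would pass 70% of its speed; a pose out of reach is approached as far as the arm can. A call with a gripper value outside its range is refused whole. The fingers move at their own pace and stop on an object; the grip force is fixed at half the most. Time passes only in rows, so rows that do not move let the fingers close, or fill a call up. It gives the time, the measured TCP pose, the force and the opening at its end, in the units of the state.
- env.state(): the state, without advancing time (a new reading comes with each control period).
- env.grab_frame(name): name is "scene" or "top"; returns the picture (384x512x3 uint8, blue, green, red); there is no depth.
- env.camera_info(name): a dict with "mtx" (3x3 intrinsics, pixels), "R" (3x3) and "t" (3): a world point X has camera coordinates R X + t. Camera axes: x right, y down, z forward; pixel columns grow to the right and rows downward; lengths in m; the calibration is good to about 2 mm. A picture is of the moment at which its call begins. camera_info takes no time and is no camera call.
- env.hand_in(): hands the job in, once; it reports no verdict.
Trained networks look in the newest picture that a camera, given by its name, has taken for a name from the list of things; names that differ only in an ending like _2 or _b are one class to them, and where a whole thing is asked for, a point or a joint stands for the part that bears it (a point fixed in the world has none). Each returns a list of dicts, best first, with "score" (0 to 1); they miss things now and then, are a little off and sometimes report something else, mostly with a low value. They report only what shows in the picture. A call takes as long as a camera call. They do not tell look-alikes from the thing itself.
- env.boxes_of(camera, name): "xy" ([column, row] in pixels, amid what is visible of it).
- env.trace(camera, name): "pixels" (384x512 bool, what is visible of it) and "xy" ([column, row] in pixels, amid what is visible of it).
The state is a dict: "clock": time; "joints": joint angles; "qvel": joint speeds; "effort": joint torques, N m; "tool_pos": TCP position; "ee_rot": TCP orientation; "contact_force": force on the tool from outside, world axes, zero at the start; "moment": the same for the moment, N m; "gripper_width": opening from 0.0 (shut) to 1.0 (fully open).
Only numpy, scipy, OpenCV 4.12 (cv2) and the standard library are available. Lean on these libraries where they do the work, as an engineer would, in place of code of your own. Each camera call takes 0.05 s, during which the arm holds its last target. There are 200 camera calls.

## Working session

There is one attempt and no reset: what is moved stays moved. The work goes in short steps, Python scripts to look and compute and a shell command to move; the robot and the scene stay as the last step left them, time stands still between calls to the robot, and variables do not carry over. Pictures are saved under pics/ and viewed, about 8 in all and at most 12, crops included, and the job is handed in when it is done.

```bash
mkdir -p pics; cat > h.py <<'E'
from rig import env
import numpy as np, cv2
def ray(cam,xy):
    c=env.camera_info(cam);K=np.array(c["mtx"]);R=np.array(c["R"]);t=np.array(c["t"])
    d=R.T@np.linalg.inv(K)@np.array([xy[0],xy[1],1.]);return -R.T@t,d/np.linalg.norm(d)
def atz(cam,xy,z):
    o,d=ray(cam,xy);return o+d*(z-o[2])/d[2]
def tri(a,b):
    A=0;B=0
    for o,d in(a,b):
        P=np.eye(3)-np.outer(d,d);A=A+P;B=B+P@o
    return np.linalg.solve(A,B)
def proj(cam,X):
    c=env.camera_info(cam);p=np.array(c["mtx"])@(np.array(c["R"])@np.array(X)+np.array(c["t"]));return p[:2]/p[2]
E
python3 - <<'E'
from h import *
np.set_printoptions(precision=3,suppress=True)
for c in("scene","top"):
    im=env.grab_frame(c);cv2.imwrite(f"pics/{c}0.png",cv2.resize(im,(768,576)))
    print(c,ray(c,(256,192)))
    for n in("knob","gate_centre","third_slot","shifter","primer_can","paint_pot_a","roof_part"):
        print(n,[(np.round(r["xy"],1).tolist(),round(r["score"],2)) for r in env.boxes_of(c,n)[:5]])
s=env.state();print(s["clock"],s["tool_pos"],s["ee_rot"])
E
```

```text
scene (array([1.052, 0.662, 0.697]), array([-0.442, -0.673, -0.593]))
knob [([288.8, 153.9], 0.78)]
gate_centre [([261.8, 212.9], 0.79)]
third_slot [([265.8, 211.9], 0.92)]
shifter [([263.9, 212.8], 0.65), ([319.5, 258.1], 0.62)]
primer_can [([152.3, 198.9], 0.79), ([181.4, 233.6], 0.68), ([190.3, 163.9], 0.58)]
paint_pot_a [([319.8, 257.0], 0.94), ([340.5, 235.7], 0.86)]
roof_part [([288.3, 282.1], 0.67), ([190.5, 163.5], 0.19)]
top (array([0.565, 0.043, 1.295]), array([ 0.04 ,  0.002, -0.999]))
knob [([260.0, 210.5], 0.56), ([272.0, 195.0], 0.22)]
gate_centre [([271.0, 192.9], 0.91)]
third_slot [([267.6, 195.6], 0.76)]
shifter [([272.4, 194.5], 0.7)]
primer_can [([339.1, 169.9], 0.94), ([315.0, 121.3], 0.68), ([264.3, 123.2], 0.63)]
paint_pot_a [([216.8, 207.0], 0.61)]
roof_part [([208.6, 176.8], 0.97), ([271.3, 193.7], 0.57)]
0.8 [ 0.213 -0.588  0.231] [[ 0.341 -0.94   0.   ]
 [-0.94  -0.341 -0.   ]
 [ 0.    -0.    -1.   ]]
```

View pics/scene0.png

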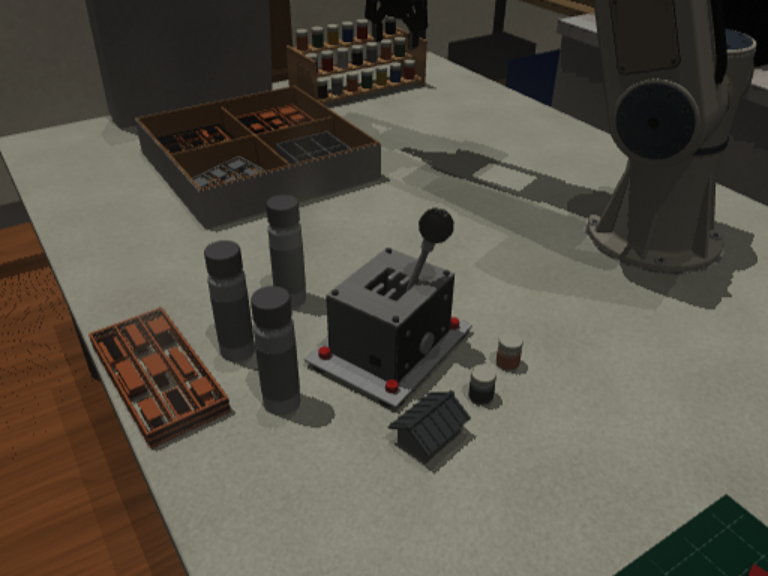

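View pics/top0.png

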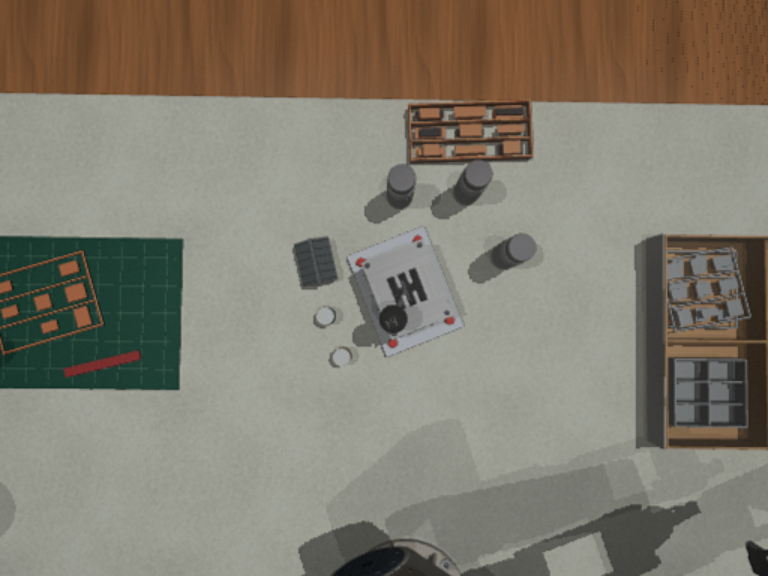

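Scene: shifter, knob back-left (second gear) at 768-scale (435,225) scene / (393,318) top. The cans in the top view are at (516,250), (474,182) and (401,186). The primer_can is the one at (516,250), farthest right, and I only have to stay clear of all three.

```bash
python3 - <<'E'
from h import *
np.set_printoptions(precision=4,suppress=True)
ks={}
for c in("scene","top"):
    im=env.grab_frame(c)
    r=env.trace(c,"knob")[0];m=r["pixels"];ys,xs=np.nonzero(m)
    (cc,rad)=cv2.minEnclosingCircle(np.stack([xs,ys],1).astype(np.float32));print(c,r["score"],r["xy"],cc,rad,m.sum())
    ks[c]=r["xy"]
print("net tri",tri(ray("scene",(290.5,150)),ray("top",(262,212))), tri(ray("scene",ks["scene"]),ray("top",ks["top"])))
# base plate corners (top, 768 scale) on desk plate
P=[atz("top",(u/1.5,v/1.5),.008)[:2] for u,v in((347,262),(425,228),(463,323),(386,357))]
fl,fr,br,bl=P
print(P,"len",np.linalg.norm(fl-bl),np.linalg.norm(fl-fr))
d=(fl-bl)+(fr-br);yaw=np.arctan2(d[1],d[0]);e=(fl-fr)+(bl-br);print("yaw",yaw,np.arctan2(-e[0],e[1]),"ctr",np.mean(P,0))
g1=atz("top",(271,192.9),.1235);print("gate",g1,atz("scene",(261.8,212.9),.1235), atz("top",(407/1.5,287/1.5),.1235))
im=env.grab_frame("top");cv2.imwrite("pics/topc.png",cv2.resize(im[140:250,210:330],None,fx=6,fy=6,interpolation=cv2.INTER_CUBIC)[:600])
E
```

```text
scene 0.88 [288.1, 154.1] (283.0, 164.5) 28.692432403564453 606
top 0.83 [260.9, 212.4] (264.0, 207.0) 15.652576446533203 336
net tri [0.5566 0.031  0.2155] [0.5582 0.0315 0.2063]
[array([0.6668, 0.1199]), array([ 0.7366, -0.0346]), array([ 0.5482, -0.1117]), array([0.4796, 0.0403])] len 0.20340666239243554 0.16952532670493223
yaw 0.39516996057527987 0.4245222889584828 ctr [0.6078 0.0035]
gate [0.6094 0.0049 0.1235] [0.6529 0.0767 0.1235] [0.6136 0.0041 0.1235]
```

View pics/topc.png

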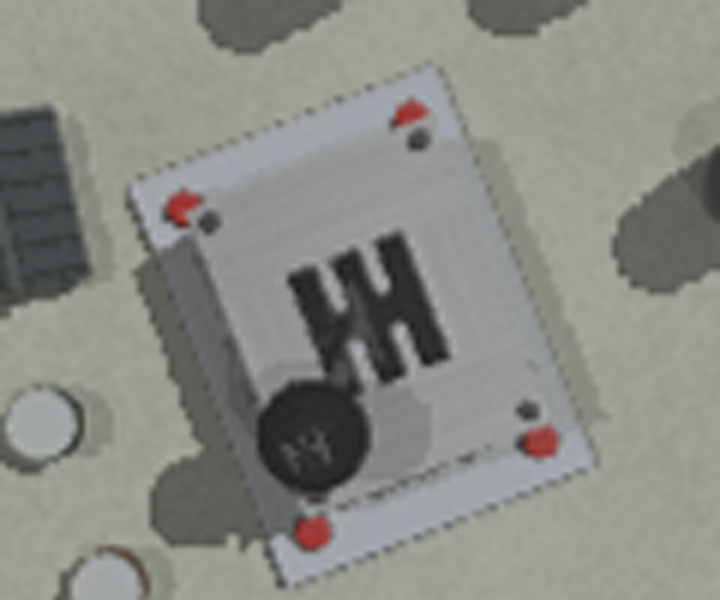

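Yaw ≈ 0.38 rad from the edges. The knob is near (0.556, 0.031, 0.214) and the gate near (0.609, 0.005). I'll shut the fingers and approach behind the knob.

```bash
python3 -m pendant '[[-4,-4,0,-0.033,0],[-4.2,-4.2,0,0,0],[-4.2,-4.2,0,0,0],[-4.2,-4.2,0,0,0],[-4.2,-4.2,0,0,0]]'; python3 -m pendant '[[-4.2,-4.2,0,0,0],[-4.2,-4.2,0,0,0],[-4.2,-4.2,0,0,0],[-4.2,-4.2,0,0,0],[0,0,0,0,0]]'
cat >> h.py <<'E'
def to(X):
    s=env.state();R=np.array(s["ee_rot"]);p=np.array(s["tool_pos"])
    print("t",round(s["clock"],2),"pos",p.round(4),"yawx",round(float(np.arctan2(R[1,0],R[0,0])),3),"F",np.round(s["contact_force"],1),"w",s["gripper_width"],"| rows cm",(R.T@(np.array(X)-p)*100).round(2))
E
python3 -c "
from h import *
to([.499,.008,.2])"
```

```text
clock: 1.68
tool_pos: [0.3326, -0.3146, 0.231]
ee_rot: [[0.367, -0.93, 0.002], [-0.93, -0.367, -0.003], [0.003, -0.001, -1.0]]
contact_force: [0.7, -0.5, -0.6]
gripper_width: 0.003
clock: 2.3
tool_pos: [0.4312, -0.0864, 0.2324]
ee_rot: [[0.371, -0.929, 0.008], [-0.929, -0.371, -0.004], [0.007, -0.006, -1.0]]
contact_force: [0.1, 0.1, -0.7]
gripper_width: 0.0
t 2.3 pos [ 0.4312 -0.0864  0.2324] yawx -1.191 F [ 0.1  0.1 -0.7] w 0.00035049801885423347 | rows cm [-6.27 -9.78  3.25]
```

```bash
python3 -m pendant '[[-3.2,-3,1,0,0],[-3,-3,1.2,0,0],[0,-3,1,0,0],[0,0,0,0,0],[0,0,0,0,0]]'
python3 - <<'E'
from h import *
to([.5245,.018,.2])
for c,w in(("scene",(210,330,90,220)),("top",(210,330,140,250))):
    im=env.grab_frame(c)
    r=env.trace(c,"knob");print(c,[(x["xy"],x["score"],x["pixels"].sum()) for x in r[:2]])
    a=cv2.resize(im[w[2]:w[3],w[0]:w[1]],(400,400),interpolation=cv2.INTER_CUBIC)
    b=a if c=="scene" else np.hstack([b,a])
    if c=="scene":b=a
cv2.imwrite("pics/p1.png",b)
E
```

```text
clock: 2.92
tool_pos: [0.4932, 0.0038, 0.2003]
ee_rot: [[0.37, -0.929, 0.009], [-0.929, -0.37, -0.006], [0.009, -0.006, -1.0]]
contact_force: [-0.2, 0.2, -0.6]
gripper_width: 0.003
t 2.92 pos [0.4932 0.0038 0.2003] yawx -1.192 F [-0.2  0.2 -0.6] w 0.0027168257936288527 | rows cm [-0.16 -3.43  0.05]
scene [([286.9, 153.2], 0.8, np.int64(569))]
top [([260.6, 212.5], 0.66, np.int64(283))]
```

View pics/p1.png

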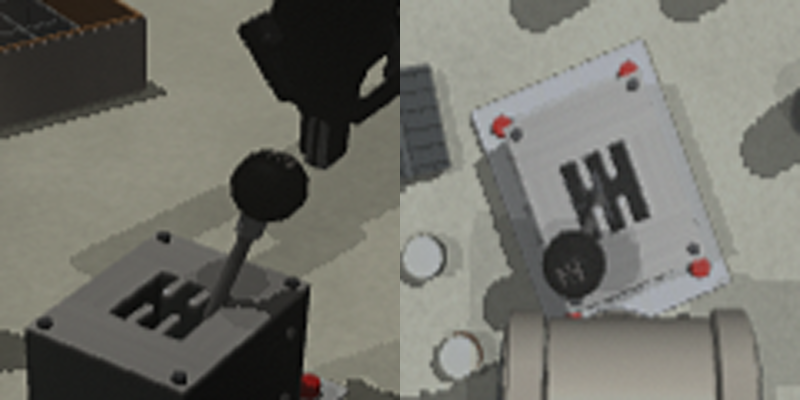

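The finger stands behind the knob at ball height, with the ball at scene px (290,150). Advancing to contact, then pushing.

```bash
python3 -m pendant '[[-0.2,-2.5,0,0,0],[0,-1,0,0,0],[0,-1,0,0,0],[0,-1,0,0,0],[0,0,0,0,0]]'
python3 -m pendant '[[0,-1,0,0,0],[0,-1,0,0,0],[0,-0.5,0,0,0],[0,0,0,0,0],[0,0,0,0,0]]'
cat >> h.py <<'E'
def knobs(tag=None):
    s=env.state();R=np.array(s["ee_rot"]);p=np.array(s["tool_pos"])
    im=env.grab_frame("scene");r=env.trace("scene","knob")
    for x in r[:1]:
        # fit circle on mask's ball: largest inscribed circle
        d=cv2.distanceTransform(x["pixels"].astype(np.uint8),cv2.DIST_L2,5);_,rad,_,c=cv2.minMaxLoc(d)
        cs=np.argwhere(d>rad-0.7).mean(0)[::-1];print("scene xy",x["xy"],"inscr",cs,rad)
        for z in (.218,.223):
            k=atz("scene",cs,z); q=k-np.array([.609,.005,0]);print("z",z,k.round(4),"rel gate fwd,left mm",(1e3*q[:2]@np.array([[.929,-.37],[.37,.929]])).round(1),"tool cm",(R.T@(k-p)*100).round(2))
    if tag:
        cv2.imwrite(f"pics/{tag}.png",cv2.resize(im[90:240,200:350],(600,600),interpolation=cv2.INTER_CUBIC))
E
python3 -c "
from h import *
to([.5245,.018,.2]);knobs('p2')"
```

```text
clock: 3.75
tool_pos: [0.5397, 0.0241, 0.2011]
ee_rot: [[0.368, -0.93, 0.001], [-0.93, -0.368, -0.008], [0.008, 0.002, -1.0]]
contact_force: [-3.3, -1.0, 0.9]
gripper_width: 0.0
clock: 4.38
tool_pos: [0.5583, 0.0319, 0.2005]
ee_rot: [[0.368, -0.93, -0.007], [-0.93, -0.368, -0.009], [0.006, 0.009, -1.0]]
contact_force: [-2.7, -1.6, 2.5]
gripper_width: 0.002
t 4.38 pos [0.5583 0.0319 0.2005] yawx -1.194 F [-2.7 -1.6  2.5] w 0.002194641944159679 | rows cm [0.05 3.65 0.08]
scene xy [278.3, 158.1] inscr [281.4 155.8] 11.393798828125
z 0.218 [0.5864 0.0437 0.218 ] rel gate fwd,left mm [-6.7 44.3] tool cm [-0.05 -3.03 -1.78]
z 0.223 [0.5913 0.0501 0.223 ] rel gate fwd,left mm [ 0.2 48.5] tool cm [-0.47 -3.72 -2.29]
```

View pics/p2.png

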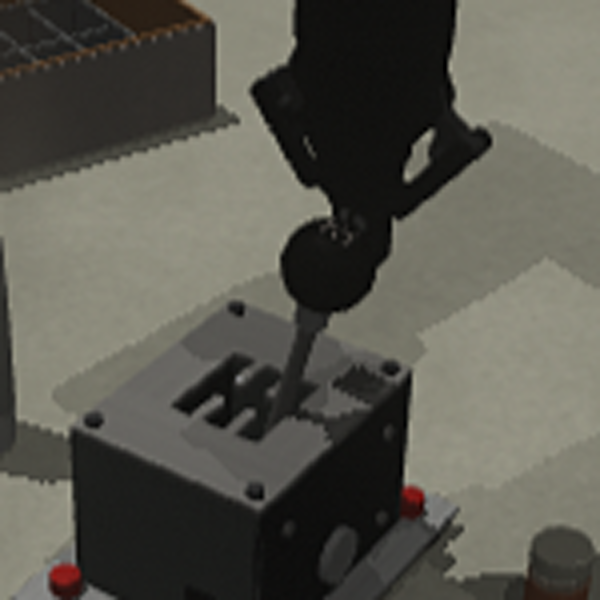

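The ball is at scene px (282,156), about 7 mm short of neutral in the left lane. Pushing the rest gently.

```bash
python3 -m pendant '[[0,-0.5,0,0,0],[0,-0.5,0,0,0],[0,0,0,0,0],[0,0,0,0,0],[0,0,0,0,0]]'
python3 -c "
from h import *
to([.5245,.018,.2]);knobs('p3')"
```

```text
clock: 5.1
tool_pos: [0.5669, 0.0354, 0.2006]
ee_rot: [[0.367, -0.93, -0.008], [-0.93, -0.367, -0.009], [0.006, 0.011, -1.0]]
contact_force: [-3.6, -1.5, 2.8]
gripper_width: -0.0
t 5.1 pos [0.5669 0.0354 0.2006] yawx -1.195 F [-3.6 -1.5  2.8] w -4.333646559665063e-05 | rows cm [0.06 4.58 0.11]
scene xy [278.4, 162.0] inscr [279.25 158.  ] 11.0
z 0.218 [0.5948 0.0481 0.218 ] rel gate fwd,left mm [ 2.8 45.3] tool cm [-0.15 -3.05 -1.78]
z 0.223 [0.5996 0.0545 0.223 ] rel gate fwd,left mm [ 9.6 49.5] tool cm [-0.57 -3.72 -2.29]
```

View pics/p3.png

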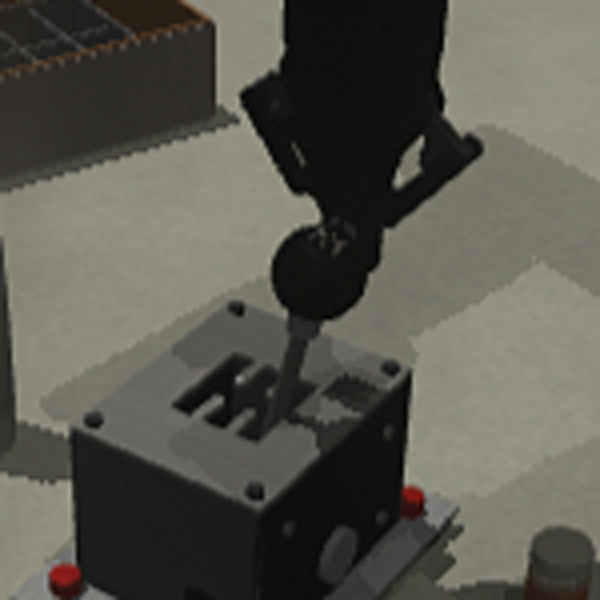

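Ball at scene px (279.5,158), in neutral within the play. Backing off and going round to the knob's left side.

```bash
python3 -m pendant '[[0,2.2,0,0,0],[-3,0.3,0,0,0],[-3,0,0,0,0],[0,-2.5,0,0,0],[0,-2.5,0,0,0]]'
python3 -m pendant '[[0,-0.7,0,0,0],[0,0,0,0,0],[0,0,0,0,0],[0,0,0,0,0],[0,0,0,0,0]]'
python3 -c "
from h import *
to([.5669,.0354,.2006]);knobs('p4')"
```

```text
clock: 5.82
tool_pos: [0.5714, 0.1025, 0.2014]
ee_rot: [[0.366, -0.931, 0.003], [-0.931, -0.366, -0.007], [0.007, 0.0, -1.0]]
contact_force: [-0.3, 0.5, -0.4]
gripper_width: -0.0
clock: 6.45
tool_pos: [0.5783, 0.105, 0.2013]
ee_rot: [[0.366, -0.931, 0.004], [-0.931, -0.366, -0.007], [0.008, -0.002, -1.0]]
contact_force: [-0.5, -0.3, -0.3]
gripper_width: -0.004
t 6.45 pos [0.5783 0.105  0.2013] yawx -1.196 F [-0.5 -0.3 -0.3] w -0.004121096029164708 | rows cm [6.06 3.61 0.11]
scene xy [275.6, 164.9] inscr [278.71428571 158.14285714] 10.790699005126953
z 0.218 [0.596 0.048 0.218] rel gate fwd,left mm [ 3.8 44.8] tool cm [ 5.96  0.44 -1.62]
z 0.223 [0.6007 0.0544 0.223 ] rel gate fwd,left mm [10.6 49. ] tool cm [ 5.54 -0.24 -2.13]
```

View pics/p4.png

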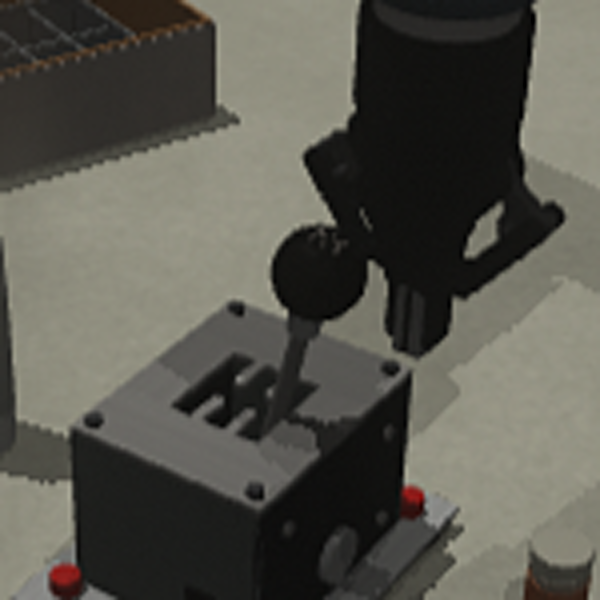

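The finger is left of the ball. I'll raise it 1 cm so that only the fingertip touches, then push right in small steps.

```bash
python3 -m pendant '[[0.5,0,-1,0,0],[1,0,0,0,0],[0.8,0,0,0,0],[0.8,0,0,0,0],[0,0,0,0,0]]'
python3 -m pendant '[[0.8,0,0,0,0],[0.8,0,0,0,0],[0,0,0,0,0],[0,0,0,0,0],[0,0,0,0,0]]'
python3 -c "
from h import *
to([.5783,.105,.2013]);knobs()"
```

```text
clock: 7.18
tool_pos: [0.5914, 0.0754, 0.2143]
ee_rot: [[0.365, -0.931, 0.007], [-0.931, -0.365, -0.003], [0.005, -0.005, -1.0]]
contact_force: [-2.4, 2.4, -0.9]
gripper_width: 0.0
clock: 7.8
tool_pos: [0.5977, 0.0618, 0.2159]
ee_rot: [[0.364, -0.931, 0.007], [-0.931, -0.364, 0.001], [0.001, -0.007, -1.0]]
contact_force: [-0.9, 3.0, 3.6]
gripper_width: -0.001
t 7.8 pos [0.5977 0.0618 0.2159] yawx -1.198 F [-0.9  3.   3.6] w -0.0012581888287430659 | rows cm [-4.73  0.25  1.46]
scene xy [267.3, 159.6] inscr [266.2 152. ] 9.39069938659668
z 0.218 [0.604  0.0157 0.218 ] rel gate fwd,left mm [-0.7 11.8] tool cm [ 4.52  1.09 -0.21]
z 0.223 [0.6087 0.0225 0.223 ] rel gate fwd,left mm [ 6.2 16.3] tool cm [ 4.06  0.41 -0.7 ]
```

```bash
python3 -m pendant '[[0.7,0,0.2,0,0],[0.7,0,0.1,0,0],[0,0,0,0,0],[0,0,0,0,0],[0,0,0,0,0]]'
python3 -c "
from h import *
to([.5783,.105,.2013]);knobs('p5')"
```

```text
clock: 8.52
tool_pos: [0.6036, 0.0494, 0.2135]
ee_rot: [[0.364, -0.931, 0.009], [-0.931, -0.364, 0.003], [0.001, -0.009, -1.0]]
contact_force: [-0.6, 3.4, 3.2]
gripper_width: -0.0
t 8.53 pos [0.6036 0.0494 0.2135] yawx -1.198 F [-0.6  3.4  3.2] w -0.00034969229862736397 | rows cm [-6.1   0.34  1.21]
scene xy [260.5, 158.1] inscr [260.6 150.8] 8.393799781799316
z 0.218 [0.611  0.0059 0.218 ] rel gate fwd,left mm [2.2 0.1] tool cm [ 4.32  0.89 -0.45]
z 0.223 [0.6156 0.0127 0.223 ] rel gate fwd,left mm [9.  4.7] tool cm [ 3.85  0.21 -0.95]
```

View pics/p5.png

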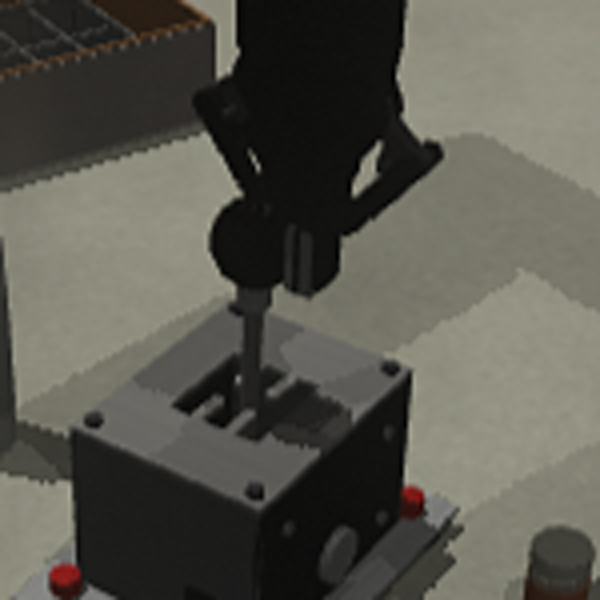

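```bash
python3 - <<'E'
from h import *
F=np.array([.929,.37]);L=np.array([-.37,.929]);g=np.array([.609,.005])
for l in(.0,.005,.01):print(l,proj("scene",[*(g+l*L),.223]),proj("scene",[*(g+l*.5*L),.1235]))
print("gate in crop",(proj("scene",[*g,.1235])-[200,90])*4)
k=atz("scene",(264,150.75),.2225);q=(k[:2]-g);print(k,q@F,q@L)
k=atz("scene",(279.5,158.25),.2175);q=(k[:2]-g);print(k,q@F,q@L)
env.grab_frame("top");r=env.boxes_of("top","knob");print([(x["xy"],x["score"]) for x in r[:2]],proj("top",[*g,.223]))
E
```

```text
0.0 [261.22765272 148.20500264] [260.43780643 188.2063066 ]
0.005 [263.26842074 148.96553234] [261.39462845 188.61065411]
0.01 [265.31952489 149.729914  ] [262.35372176 189.01596146]
gate in crop [241.75122574 392.82522641]
[0.60926226 0.01548192 0.2225    ] 0.004121945649058556 0.00964066395410135
[0.59442151 0.04850802 0.2175    ] 0.0025545474323031645 0.04581298840195253
[] [272.29845798 191.53818958]
```

About 7 mm still to go to the middle lane (ball at px (264,151), expected (261,148)).

```bash
python3 -m pendant '[[0.5,0,0.1,0,0],[0.4,0,0,0,0],[0,0,0,0,0],[0,0,0,0,0],[0,0,0,0,0]]'
python3 -c "
from h import *
to([.5783,.105,.2013])"
python3 -m pendant '[[-2,0,0,0,0],[-1.5,0,0,0,0],[0,3,0,0,0],[0,3,0,0,0],[0,0,0,0,0]]'
python3 -c "
from h import *
to([.5669,.0354,.2006]);knobs('p6')
im=env.grab_frame('top');r=env.boxes_of('top','knob');print([(x['xy'],x['score']) for x in r[:2]])
a=cv2.imread('pics/p6.png')[:,80:480]
b=cv2.resize(im[140:250,220:320],(400,440),interpolation=cv2.INTER_CUBIC)
cv2.imwrite('pics/p6b.png',np.hstack([a,cv2.copyMakeBorder(b,0,160,0,0,0)]))"
```

```text
clock: 9.35
tool_pos: [0.6072, 0.0405, 0.2126]
ee_rot: [[0.364, -0.931, 0.009], [-0.931, -0.364, 0.003], [0.001, -0.01, -1.0]]
contact_force: [-0.7, 3.5, 3.5]
gripper_width: 0.002
t 9.35 pos [0.6072 0.0405 0.2126] yawx -1.198 F [-0.7  3.5  3.5] w 0.0018653822245500143 | rows cm [-7.06  0.35  1.12]
clock: 9.98
tool_pos: [0.5341, 0.0543, 0.2103]
ee_rot: [[0.367, -0.93, 0.006], [-0.93, -0.367, -0.0], [0.002, -0.006, -1.0]]
contact_force: [-0.0, -0.1, 0.7]
gripper_width: 0.0
t 9.97 pos [0.5341 0.0543 0.2103] yawx -1.195 F [-0.  -0.1  0.7] w 0.0004441524268548487 | rows cm [ 2.96 -2.35  0.99]
scene xy [259.9, 156.2] inscr [260.  148.5] 11.984498977661133
z 0.218 [ 0.6071 -0.0023  0.218 ] rel gate fwd,left mm [-4.5 -6.1] tool cm [ 7.94 -4.72 -0.73]
z 0.223 [0.6117 0.0047 0.223 ] rel gate fwd,left mm [ 2.4 -1.3] tool cm [ 7.47 -5.41 -1.22]
[([268.4, 189.1], 0.84)]
```

View pics/p6b.png

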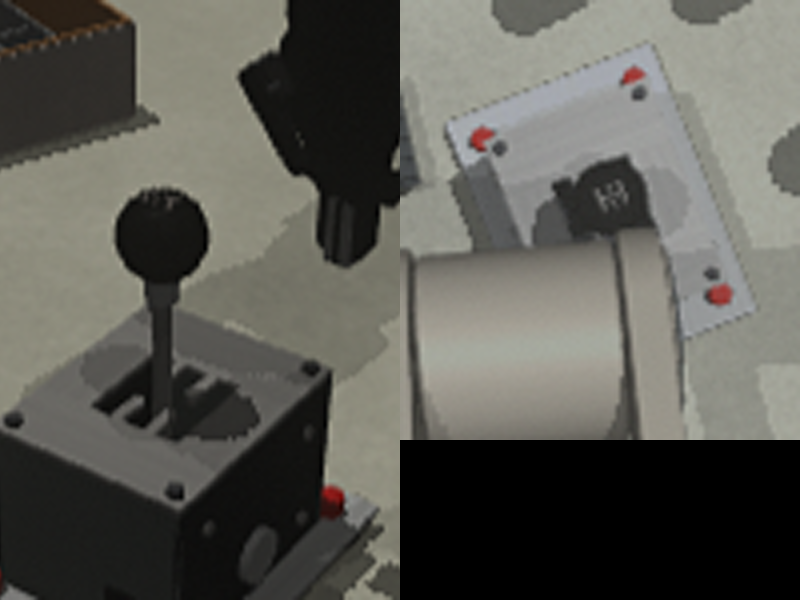

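The ball stands upright in the middle lane at scene px (260,148.5), within about 3 mm. Moving behind it and pushing forward.

```bash
python3 -m pendant '[[3.5,0.3,0.2,0,0],[3.3,0,0.2,0,0],[0.6,0,0.1,0,0],[0,-1,0,0,0],[0,0,0,0,0]]'
python3 -m pendant '[[0,-0.6,0,0,0],[0,-0.8,0,0,0],[0,-0.8,0,0,0],[0,-0.5,0,0,0],[0,0,0,0,0]]'
python3 -c "
from h import *
to([.5669,.0354,.2006]);knobs()"
```

```text
clock: 10.8
tool_pos: [0.5746, -0.0108, 0.2056]
ee_rot: [[0.368, -0.93, 0.01], [-0.93, -0.368, 0.001], [0.002, -0.01, -1.0]]
contact_force: [0.1, 0.2, -1.1]
gripper_width: 0.002
clock: 11.42
tool_pos: [0.5995, 0.0011, 0.2058]
ee_rot: [[0.371, -0.929, 0.006], [-0.929, -0.371, 0.0], [0.002, -0.006, -1.0]]
contact_force: [-2.6, -3.5, 3.1]
gripper_width: 0.005
t 11.43 pos [0.5995 0.0011 0.2058] yawx -1.191 F [-2.6 -3.5  3.1] w 0.0050687598642444156 | rows cm [-4.4   1.76  0.5 ]
scene xy [257.6, 157.5] inscr [255.4 151.8] 10.984498977661133
z 0.218 [0.622  0.0036 0.218 ] rel gate fwd,left mm [11.6 -6.1] tool cm [ 0.61 -2.18 -1.21]
z 0.223 [0.6265 0.0105 0.223 ] rel gate fwd,left mm [18.3 -1.4] tool cm [ 0.14 -2.86 -1.71]
```

It is in the third slot with only about 4 N. Continuing.

```bash
python3 -m pendant '[[0,-0.9,0,0,0],[0,-0.9,0,0,0],[0,-0.7,0,0,0],[0,0,0,0,0],[0,0,0,0,0]]'
python3 -c "
from h import *
to([.5669,.0354,.2006]);knobs()"
python3 -m pendant '[[0,-0.5,0,0,0],[0,-0.4,0,0,0],[0,0,0,0,0],[0,0,0,0,0],[0,0,0,0,0]]'
python3 -c "
from h import *
to([.5669,.0354,.2006]);knobs('p7')"
```

```text
clock: 12.15
tool_pos: [0.6219, 0.0103, 0.2045]
ee_rot: [[0.37, -0.929, 0.002], [-0.929, -0.37, -0.0], [0.001, -0.002, -1.0]]
contact_force: [-3.8, -2.7, 0.2]
gripper_width: 0.002
t 12.15 pos [0.6219 0.0103 0.2045] yawx -1.192 F [-3.8 -2.7  0.2] w 0.0015658782348869466 | rows cm [-4.37  4.18  0.37]
scene xy [249.8, 162.3] inscr [248.4 159.2] 12.1968994140625
z 0.218 [0.6487 0.0197 0.218 ] rel gate fwd,left mm [42.3 -1.1] tool cm [ 0.12 -2.84 -1.35]
z 0.223 [0.6529 0.0264 0.223 ] rel gate fwd,left mm [48.7  3.6] tool cm [-0.35 -3.49 -1.85]
clock: 12.88
tool_pos: [0.6256, 0.0118, 0.2041]
ee_rot: [[0.37, -0.929, -0.007], [-0.929, -0.37, -0.003], [-0.0, 0.007, -1.0]]
contact_force: [-4.0, -2.2, -0.1]
gripper_width: 0.0
t 12.88 pos [0.6256 0.0118 0.2041] yawx -1.192 F [-4.  -2.2 -0.1] w 6.243228396898694e-05 | rows cm [-4.36  4.58  0.38]
scene xy [250.2, 164.5] inscr [247.33333333 160.33333333] 11.984498977661133
z 0.218 [0.6527 0.0221 0.218 ] rel gate fwd,left mm [46.9 -0.3] tool cm [ 0.05 -2.89 -1.42]
z 0.223 [0.6569 0.0288 0.223 ] rel gate fwd,left mm [53.3  4.4] tool cm [-0.42 -3.52 -1.92]
```

```bash
python3 -m pendant '[[0,-0.4,0,0,0],[0,-0.4,0,0,0],[0,-0.4,0,0,0],[0,-0.5,0,0,0],[0,-0.5,0,0,0]]'
python3 -c "
from h import *
to([.5669,.0354,.2006]);knobs('p8')"
```

```text
clock: 13.6
tool_pos: [0.6286, 0.0131, 0.2037]
ee_rot: [[0.37, -0.928, -0.044], [-0.929, -0.369, -0.014], [-0.003, 0.046, -0.999]]
contact_force: [-23.0, -9.9, 15.7]
gripper_width: -0.002
t 13.6 pos [0.6286 0.0131 0.2037] yawx -1.192 F [-23.   -9.9  15.7] w -0.0019097826338415184 | rows cm [-4.35  4.89  0.54]
scene xy [248.2, 163.2] inscr [247.33333333 160.33333333] 11.984498977661133
z 0.218 [0.6527 0.0221 0.218 ] rel gate fwd,left mm [46.9 -0.3] tool cm [ 0.05 -2.51 -1.55]
z 0.223 [0.6569 0.0288 0.223 ] rel gate fwd,left mm [53.3  4.4] tool cm [-0.42 -3.12 -2.08]
```

Home on the stop: the force rose to 25 N with the knob unmoved. Withdrawing.

```bash
python3 -m pendant '[[0,1.5,0,0,0],[0,3,0,0,0],[0,4,0,0,0],[0,4,-3,0,0],[0,4,-3,0,0]]'
python3 -m pendant '[[0,4,-1,0,0],[0,4,0,0,0],[0,2,0,0,0],[0,0,0,0,0],[0,0,0,0,0]]'
python3 -c "
from h import *
to([.5669,.0354,.2006]);knobs()
im=env.grab_frame('scene');im2=env.grab_frame('top')
r=env.boxes_of('top','knob');print([(x['xy'],x['score']) for x in r[:2]])
a=cv2.resize(im[90:310,130:370],(480,440),interpolation=cv2.INTER_CUBIC)
b=cv2.resize(im2[140:250,210:290],(320,440),interpolation=cv2.INTER_CUBIC)
cv2.imwrite('pics/p9.png',np.hstack([a,b]))"
```

```text
clock: 14.32
tool_pos: [0.4777, -0.047, 0.2718]
ee_rot: [[0.37, -0.928, -0.035], [-0.929, -0.37, -0.011], [-0.003, 0.037, -0.999]]
contact_force: [0.1, -0.4, 0.4]
gripper_width: 0.001
clock: 14.95
tool_pos: [0.3868, -0.085, 0.2905]
ee_rot: [[0.369, -0.929, -0.017], [-0.929, -0.369, -0.012], [0.005, 0.02, -1.0]]
contact_force: [-0.5, 0.2, -0.3]
gripper_width: -0.002
t 14.95 pos [ 0.3868 -0.085   0.2905] yawx -1.193 F [-0.5  0.2 -0.3] w -0.0024427492361112084 | rows cm [ -4.58 -21.36   8.54]
scene xy [248.8, 162.6] inscr [246.5 160.5] 11.19999885559082
z 0.218 [0.6544 0.0217 0.218 ] rel gate fwd,left mm [48.4 -1.2] tool cm [ -0.08 -28.95   6.67]
z 0.223 [0.6586 0.0284 0.223 ] rel gate fwd,left mm [54.7  3.4] tool cm [ -0.54 -29.57   6.15]
[([262.5, 174.7], 0.56)]
```

View pics/p9.png

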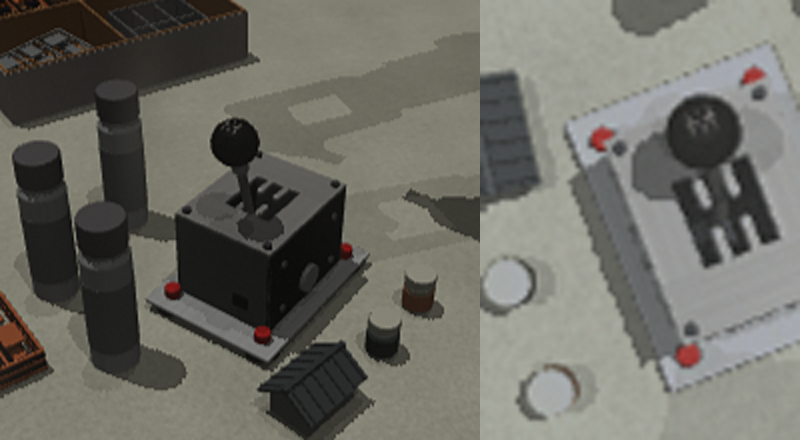

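```bash
python3 -c "
from rig import env
print(env.hand_in(),env.state()['clock'])"
```

```text
the job is handed in; nothing more can be done
the job is handed in; nothing more can be done
```

The shifter is in third and the job is handed in, with the clock reading about 15 s at the last check. I kept the fingers shut throughout. I pushed the knob forward out of second to neutral, across to the middle lane from its left, then forward until it stopped.

- **Third gear:** after I withdrew, the knob measured about 48 mm forward of the gate's middle and within about 2 mm of the middle lane; third is nominally 46 mm forward. The last picture also shows the stick in the forward middle slot.
- **Forces:** pushes through the gate stayed at about 3–6 N. The last push against the rubber stop rose to about 25 N across (about 30 N in all) with the knob unmoved. That was firmer than needed to confirm it was home.
- **Surroundings:** the cans, paint pots and roof part looked undisturbed in the last picture. I did not re-measure their positions.
- **Disagreements:** my position estimates differed by up to about 5 mm. The gate-centre network's reading in the scene camera was wrong by several centimetres, so I used the top camera for the gate.

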